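# Charge the torches before the power cut

### The arm

A 6-joint arm with a two-finger parallel gripper is mounted at the origin on the work surface. World frame = base frame: x ahead of the robot, y to its left, z up, the work surface at z = 0. Lengths are in m, angles in degrees, forces in N, time in s.
With the tool pointing down it reaches from about 0.3 to 0.775 m from the base axis. Payload 14.6 kg.
Tool frame: the origin (TCP) lies on the front face of the gripper's body, between the roots of the fingers; the fingertips stand 97 mm ahead of it and the grasp point (between the pads) lies 78 mm ahead of it; z points along the fingers, y is the line along which they close (so a half turn about z gives the same grasp; the last joint's range is limited). The gripper opens to 94 mm and grips with 3 to 60 N. Pads are 16 mm wide; open, the fingers measure 119 mm over their backs; the gripper's body (75 mm by 177 mm) begins 78 mm behind the grasp point.
Start: joints at [-69.19, 17.183, 87.147, -0, 75.671, -3.816], TCP at [0.229, -0.5, 0.303] pointing down, gripper open.
Joint ranges: [-173.82, 173.82], [-45.26, 126.66], [13.44, 144.39], [-59.66, 239.66], [0, 175.72], [-146.38, 146.38]. Speed limits (degrees/s): [127.2, 127.2, 147.25, 180, 180, 180].

### API

Orientations are given as a 3x3 rotation matrix whose columns are the frame's x, y, z axes.
In Python, from cell import bot gives the robot as it stands. The module is installed in compiled form; this text tells all that it offers.
- The arm moves only by the tool arm_command, never from a script. Its argument "motion" is a list of rows, each a list of 5 numbers: the shift along the tool's x, y, z in m, then the turn about the tool's z in degrees, then the opening in per cent of the stroke, from 0 (shut) to 100 (fully open). In form: [[tx, ty, tz, turn, fingers], ...]. A call has 1 to 8 rows; each row is the pose to reach, as a shift and turn from the pose commanded when the call began, along the tool's axes at that moment; what a row does not reach only later rows make up. A row lasts 1/10 s, in which the tool goes at most 50 mm and 8.59 degrees, less where a joint would pass 70% of its speed; a pose out of reach is approached as far as the arm can. A call with a gripper value outside its range is refused whole. The fingers move at their own pace and stop on an object; "newtons" is the grip in N (left out, the last holds). Time passes only in rows, so rows that repeat a pose let the fingers close. It gives the time, the measured TCP pose, the force, the opening and the grip force at its end, in the units of the state.
- bot.get_obs(): the state, without advancing time (a new reading comes with each control period).
- bot.snapshot(name): name is "side" or "top"; returns the picture (420x560x3 uint8, red, green, blue); there is no depth.
- bot.camera_model(name): a dict with "vfov" (degrees; the focal length in pixels is half the picture's height over the tangent of half this angle, whatever the lens; pixels are square), "cx", "cy" (the principal point, pixels), "rvec" (rotation vector, rad) and "tvec" (3), from world to camera coordinates, as OpenCV has them. Camera axes: x right, y down, z forward; pixel columns grow to the right and rows downward; lengths in m; the calibration is good to about 2 mm. A picture is of the moment at which its call begins. camera_model takes no time and is no camera call.
- bot.job_done(): hands the job in; it is judged then, once.
Trained networks look in the newest picture that a camera, given by its name, has taken for a name from the list of things; names that differ only in an ending like _2 or _b are one class to them, and where a whole thing is asked for, a point or a joint stands for the part that bears it (a point fixed in the world has none). Each returns a list of dicts, best first, with "p" (0 to 1); they miss things now and then, are a little off and sometimes report something else, mostly with a low value. They report only what shows in the picture. A call takes as long as a camera call.
- bot.find_in(thing, camera): "position" ([x, y, z] in m, in the coordinates of the camera as it stood for that picture, good to about 4 mm: the middle of the surface that is visible of it).
The state is a dict: "t": time; "qpos": joint angles; "joint_velocities": joint speeds; "joint_torque": joint torques, N m; "ee_pos": TCP position; "ee_rot": TCP orientation; "ft_force": force on the tool from outside, world axes, zero at the start; "wrist_torque": the same for the moment, N m; "opening": finger opening in m; "grip_force": force on a finger pad.
Only numpy, scipy, OpenCV 4.12 (cv2) and the standard library are available. Lean on these libraries where they do the work, as an engineer would, in place of code of your own. Each camera call takes 0.05 s, during which the arm holds its last target. There are 200 camera calls.

### The job

Get the torches charged before tonight's power cut: first turn the station's timer dial back to off (white tick), and only then lay every torch on the counter in a bay of its own, tail end towards the brass contacts at the back. When all are in, turn the dial clockwise to the wide tick with the colour of the charger puck that is plugged in beside the station (blue: five clicks from off, orange: seven). Last, press the green start button fully down and let go, leaving the other things on the counter where they are.

Things in the scene. Friction and masses are not known exactly. Their poses are not given: they have to be found in the camera images.
- station: charging station, fixed; origin on the counter under the middle of its bays; x from its front (robot side) to its back, y to its left. Grey plate 290 mm wide, top 10 mm above the counter, with four bays: middles at x 2.5, y -99, -33, 33, 99 mm. Right of them a white timer box (y -155 to -275, x -105 to 65, 45 mm high): dial and, nearer the robot, start button; then the plug plate.
- cradle (a point): middle of the cradle's plate top (station x 0, y 0). Bays are parted only by black posts 12 mm thick, 22 mm high, in two rows (x -67 to -37 and 45 to 80 mm) that leave 54 mm notches for head and tail; fingers fit between the rows. In front a lip (x -90 to -75, 12 mm high), at the back a bar (x 80 to 100, 40 mm high) with brass contacts. A torch has 6 mm play sideways, 10 mm lengthways.
- torch0: blue aluminium torch lying down, 135 mm long, about 0.16 kg (may be absent). Origin on its axis at mid-length, 18 mm above what it lies on; x along the axis from lens to tail. Hexagonal head (40 mm long, lens end) and tail (20 mm), 36 mm across flats, 42 across corners; between them a round barrel 28 mm thick (x -27 to 47 mm) to grip. It can roll to another flat.
- torch0_tail (a point): centre of the tail end of the blue torch, the brass-tipped end away from the glass lens (x = +67.5 mm)
- torch1: green aluminium torch lying down, 135 mm long, about 0.16 kg (may be absent). Origin on its axis at mid-length, 18 mm above what it lies on; x along the axis from lens to tail. Hexagonal head (40 mm long, lens end) and tail (20 mm), 36 mm across flats, 42 across corners; between them a round barrel 28 mm thick (x -27 to 47 mm) to grip. It can roll to another flat.
- torch1_tail (a point): centre of the tail end of the green torch, the brass-tipped end away from the glass lens (x = +67.5 mm)
- torch2: dark grey aluminium torch lying down, 135 mm long, about 0.16 kg (may be absent). Origin on its axis at mid-length, 18 mm above what it lies on; x along the axis from lens to tail. Hexagonal head (40 mm long, lens end) and tail (20 mm), 36 mm across flats, 42 across corners; between them a round barrel 28 mm thick (x -27 to 47 mm) to grip. It can roll to another flat.
- torch2_tail (a point): centre of the tail end of the dark grey torch, the brass-tipped end away from the glass lens (x = +67.5 mm)
- torch3: red aluminium torch lying down, 135 mm long, about 0.16 kg (may be absent). Origin on its axis at mid-length, 18 mm above what it lies on; x along the axis from lens to tail. Hexagonal head (40 mm long, lens end) and tail (20 mm), 36 mm across flats, 42 across corners; between them a round barrel 28 mm thick (x -27 to 47 mm) to grip. It can roll to another flat.
- torch3_tail (a point): centre of the tail end of the red torch, the brass-tipped end away from the glass lens (x = +67.5 mm)
- dial (a joint): timer dial angle, rad, clockwise from above; 0 = off, one click = 0.5236 (30 deg), stops just outside 0 and 8 clicks. A sprung detent (about 0.05 N m) draws it to the nearest click when let go. It starts on click 1, 2 or 3. Around it nine ticks: wide white at off, wide blue at click 5, wide orange at click 7, the others thin grey.
- dial_grip (a point): on the dial's axis, 24 mm above the timer box. The dial is a black bar grip 62 mm long, 18 mm wide, 8 to 34 mm above the box, on a round skirt (68 mm across); a white line on the bar's top marks its pointer end. At dial angle 0 the pointer points to the station's +y (left), at angle q to station yaw + 90 deg - q.
- start (a joint): green start button travel in m: 0 up, 0.006 fully down; it is sprung (5 N at full travel)
- start_top (a point): centre of the top of the green button (30 mm across); press straight down
- plug (a point): centre of the station's round plug plate, at counter height: the charger puck that stands here is the one plugged in
- charger_blue: blue round charger puck, 68 mm across, 38 mm high, fixed; either on the plug plate or spare, left of the station. Origin at its underside
- charger_orange: orange round charger puck, same size, fixed; either on the plug plate or spare. Origin at its underside
- pliers: needle-nose pliers with yellow grips, about 170 mm long and 16 mm high, lying flat; a bystander, leave alone
- tiffin: round steel tiffin box lidded shut, 120 mm across, about 95 mm high; origin at the centre of its underside; a bystander, leave alone
- hammer: red plastic hammer lying in front of the timer box, nearer the robot, about 250 mm long, handle along its x; a bystander, leave alone
- jar: amber glass jar with yellow cap, 70 mm across, 100 mm high; origin at its foot; a bystander, leave alone

How it is judged:
By the outcome, as a careful person would: the job done as asked, in the order asked, and still so for the second after the job is handed in, with the robot touching nothing.
Of torch0, torch1, torch2, torch3 only 2 to 4 are there at a start; the rules pass over those that are not, and their reading is None.
At some moment in a run one of torch0, torch1, torch2, torch3 may be knocked a few centimetres aside while the robot is not near it.
Once in a run the grip may slacken for a moment while it holds something.
It also fails if it takes over 210 s, if anything falls off the work surface, if the arm or the gripper's body presses on something with over 40 N, if the wrist force passes 120 N, or if a joint passes its speed limit or range.

## Working session

There is one attempt and no reset: what is moved stays moved. The work goes in short steps, Python scripts to look and compute and a tool call to move; the robot and the scene stay as the last step left them, time stands still between calls to the robot, and variables do not carry over. Pictures are saved under pics/ and viewed, at most 14 in all, crops included, and the job is handed in when it is done.

Besides the shell and the picture viewer there is one more tool, called as a command line: name --pt "numbers of a row" for each row, then --argument value for the rest. arm_command: Moves the arm, as the interface text tells. Its arguments: {"type":"object","properties":{"motion":{"type":"array"},"newtons":{"type":"number"}},"required":["motion"]}

```bash
mkdir -p pics; cat > h.py <<'E'
import numpy as np, cv2
from cell import bot
def cam(n):
    c=bot.camera_model(n); R=cv2.Rodrigues(np.array(c['rvec'],float))[0]; t=np.array(c['tvec'],float).ravel()
    f=210/np.tan(np.radians(c['vfov'])/2); return R,t,f,c['cx'],c['cy']
def snap(n,name=None):
    im=bot.snapshot(n)
    if name: cv2.imwrite('pics/'+name+'.png',im[...,::-1])
    return im
def find(th,n,k=2):
    R,t,*_=cam(n)
    return [(round(d['p'],2),np.round(R.T@(np.array(d['position'])-t),4)) for d in bot.find_in(th,n)[:k]]
def proj(n,P):
    R,t,f,cx,cy=cam(n); q=R@np.array(P,float)+t; return np.array([cx+f*q[0]/q[2],cy+f*q[1]/q[2]])
def ray(n,u,v,z):
    R,t,f,cx,cy=cam(n); d=R.T@np.array([(u-cx)/f,(v-cy)/f,1]); o=-R.T@t; return o+d*(z-o[2])/d[2]
E
python3 - <<'E'
from h import *
for n in('top','side'):
    print(bot.camera_model(n)); im=snap(n,n+'0')
    for th in ['station','torch0','torch1','torch2','torch3','torch0_tail','torch1_tail','torch2_tail','torch3_tail','dial','start','charger_blue','charger_orange','tiffin','jar','hammer','pliers']:
        print(n,th,find(th,n))
o=bot.get_obs();print(o['t'],o['ee_pos'],o['ee_rot'],o['opening'])
E
```

```text
{'vfov': 48.910126974348486, 'cx': 280.1631171776124, 'cy': 204.61155832210795, 'rvec': array([ 2.18592301, -2.22714682,  0.05166096]), 'tvec': array([0.00193721, 0.51225791, 1.54999587])}
top station [(0.75, array([ 0.6295, -0.0452,  0.0092]))]
top torch0 [(0.81, array([0.5324, 0.2981, 0.028 ])), (0.77, array([ 0.4263, -0.0787,  0.0291]))]
top torch1 [(0.81, array([0.5324, 0.2981, 0.028 ])), (0.77, array([ 0.4263, -0.0787,  0.0291]))]
top torch2 [(0.81, array([0.5324, 0.2981, 0.028 ])), (0.77, array([ 0.4263, -0.0787,  0.0291]))]
top torch3 [(0.81, array([0.5324, 0.2981, 0.028 ])), (0.77, array([ 0.4263, -0.0787,  0.0291]))]
top torch0_tail [(0.5, array([ 0.6263, -0.048 ,  0.0098])), (0.46, array([ 0.6331, -0.1955,  0.0537]))]
top torch1_tail [(0.98, array([0.5363, 0.2974, 0.0247]))]
top torch2_tail []
top torch3_tail [(0.77, array([ 0.4266, -0.0815,  0.0322])), (0.28, array([0.4235, 0.4804, 0.0109]))]
top dial [(0.83, array([ 0.6298, -0.1973,  0.0508]))]
top start [(0.54, array([ 0.5456, -0.1965,  0.0703]))]
top charger_blue [(0.7, array([ 0.6222, -0.3011,  0.039 ]))]
top charger_o
[... 1208 characters left out ...]
.0646])), (0.16, array([ 0.6247, -0.1815,  0.0586]))]
side charger_blue [(0.63, array([ 0.618 , -0.2929,  0.038 ])), (0.41, array([ 0.6255, -0.0214,  0.0199]))]
side charger_orange [(0.55, array([0.6701, 0.3229, 0.0389]))]
side tiffin [(0.59, array([ 0.5171, -0.4051,  0.07  ])), (0.46, array([ 0.6271, -0.0208,  0.0219]))]
side jar [(0.69, array([0.5883, 0.4564, 0.0705]))]
side hammer [(0.6, array([ 0.3503, -0.1027,  0.0224]))]
side pliers [(0.69, array([0.4151, 0.4889, 0.0137]))]
1.8 [ 0.22916643 -0.49995805  0.30263779] [[ 9.09047690e-01  4.16692086e-01 -4.42407009e-05]
 [ 4.16692089e-01 -9.09047686e-01  8.37892542e-05]
 [-5.30258767e-06 -9.46031781e-05 -9.99999996e-01]] 0.09432546632895307
```

View pics/top0.png

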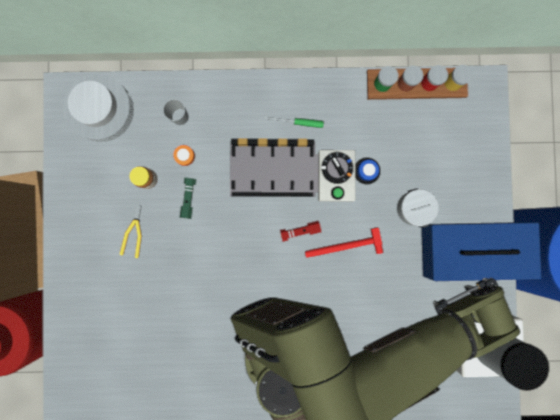

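View pics/side0.png

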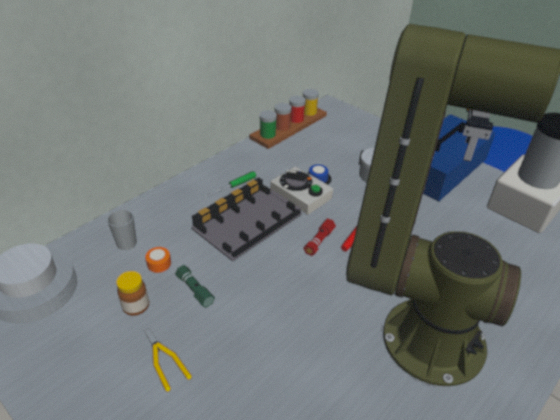

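The top view shows two torches, green at (188,198) and red at (300,232). The blue puck is plugged in at (368,170), and the dial is at (338,167). The top and side positions disagree by 10–20 mm, so I'll measure with pixels.

```bash
python3 - <<'E'
from h import *
im=cv2.imread('pics/top0.png')
cv2.imwrite('pics/c1.png',cv2.resize(im[125:265,220:400],None,fx=4.4,fy=4.2,interpolation=cv2.INTER_CUBIC))
# consistency of the two cameras, button (green), blue puck etc. reproject
for P in [(0.5456,-.1965,.05),(.6298,-.1973,.079),(.6222,-.3011,.038),(.5324,.2981,.036),(.4263,-.0787,.036),(0,0,0)]: print(P,proj('top',P).round(1),proj('side',P).round(1))
def cen(n,img,f,z,box=None):
    h=cv2.cvtColor(img,cv2.COLOR_BGR2HSV); m=f(h)
    if box: k=np.zeros_like(m);k[box[1]:box[3],box[0]:box[2]]=1;m=m&k
    y,x=np.nonzero(m); print(n,len(x),x.mean().round(1),y.mean().round(1),ray(n,x.mean(),y.mean(),z).round(4))
g=lambda h:((h[...,0]>45)&(h[...,0]<85)&(h[...,1]>150)&(h[...,2]>50)).astype(np.uint8)
b=lambda h:((h[...,0]>100)&(h[...,0]<130)&(h[...,1]>150)&(h[...,2]>50)).astype(np.uint8)
s=cv2.imread('pics/side0.png')
cen('top',im,g,.057,(325,180,350,205)); cen('side',s,g,.057,(305,175,330,200))
cen('top',im,b,.03,(350,150,390,190)); cen('side',s,b,.03,(300,155,335,190))
E
```

```text
(0.5456, -0.1965, 0.05) [337.3 193. ] [316.2 190.3]
(0.6298, -0.1973, 0.079) [338.2 166.5] [296.9 171.6]
(0.6222, -0.3011, 0.038) [367.7 169.7] [318.6 169.3]
(0.5324, 0.2981, 0.036) [187.9 199.9] [198.  280.5]
(0.4263, -0.0787, 0.036) [302.2 229.8] [321.1 229.7]
(0, 0, 0) [280.7 357.2] [433.1 339.2]
top 0 nan nan [nan nan nan]
side 34 315.6 188.3 [ 0.5482 -0.1959  0.057 ]
top 203 367.1 170.3 [ 0.621  -0.3007  0.03  ]
side 98 320.4 174.8 [ 0.6045 -0.2902  0.03  ]<stdin>:9: RuntimeWarning: Mean of empty slice.
  ret = ret.dtype.type(ret / rcount)
```

View pics/c1.png

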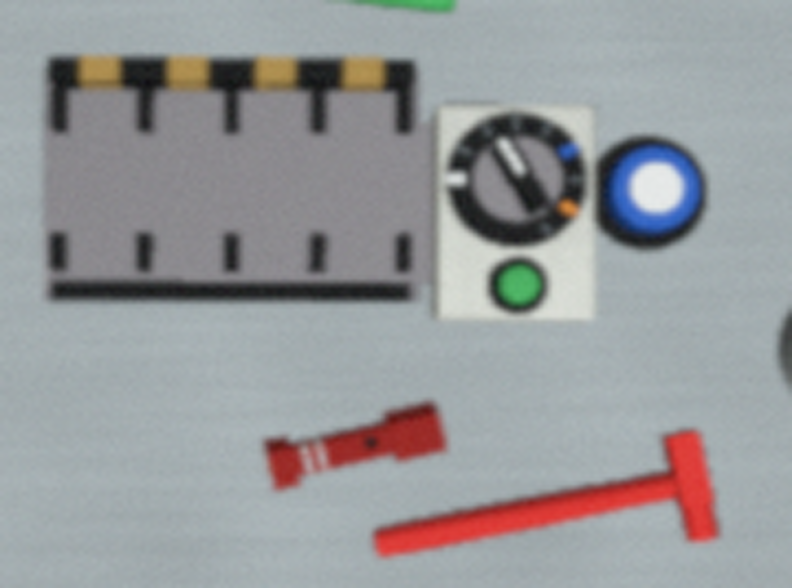

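Blue is plugged in at (368,170), so the target is five clicks. The pointer is about 60° from the white tick, which is click 2. The red torch's tail is its left end. Next I'll fit the station and torch poses.

```bash
python3 - <<'E'
from h import *
im=cv2.imread('pics/top0.png')
cv2.imwrite('pics/c2.png',cv2.resize(im[165:230,160:220],None,fx=8,fy=8,interpolation=cv2.INTER_CUBIC))
def c(x,y,z): return ray('top',220+(x+.5)/4.4-.5,125+(y+.5)/4.2-.5,z).round(4)
for n,p in dict(lipL=(50,291,.012),lipR=(411,291,.012),barL=(50,72,.04),barR=(413,72,.04),postFL=(59,252,.032),postFR=(403,252,.032),postFM=(231,252,.032),postBM=(231,110,.032),button=(519,285,.055),dialring=(516,180,.05),white=(457,179,.046),puck=(656,187,.038),boxBL=(437,104,.045),boxFR=(594,319,.045),redhead=(440,427,.018),redtail=(270,467,.018),redb=(367,441,.02)).items(): print(n,c(*p))
h=cv2.cvtColor(im,cv2.COLOR_BGR2HSV).astype(int)
for nm,b,f in (('red',(275,215,325,245),lambda h:((h[...,0]<10)|(h[...,0]>170))&(h[...,1]>120)),('green',(170,170,205,225),lambda h:(h[...,0]>40)&(h[...,0]<95)&(h[...,1]>70))):
    m=f(h[b[1]:b[3],b[0]:b[2]]).astype(np.uint8)
    k,l,s,_=cv2.connectedComponentsWithStats(m,connectivity=8); print(nm,s[1:,4]); y,x=np.nonzero(m)
    pts=np.c_[x+b[0],y+b[1]]
    W=np.array([ray('top',u,v,.02)[:2] for u,v in pts]); (cx,a,ang)=cv2.minAreaRect((W*1000).astype(np.float32)); print(np.round(cx,1),np.round(a,1),ang)
    mu=W.mean(0);w,V=np.linalg.eigh(np.cov((W-mu).T));d=V[:,1];tt=(W-mu)@d;print(mu.round(4),np.degrees(np.arctan2(d[1],d[0])).round(1),tt.min(),tt.max())
E
```

```text
lipL [0.5513 0.1576 0.012 ]
lipR [ 0.5462 -0.1193  0.012 ]
barL [0.7233 0.1523 0.04  ]
barR [ 0.7185 -0.1223  0.04  ]
postFL [0.5809 0.1484 0.032 ]
postFR [ 0.5762 -0.1123  0.032 ]
postFM [0.5786 0.0182 0.032 ]
postBM [0.6919 0.0161 0.032 ]
button [ 0.5469 -0.1966  0.055 ]
dialring [ 0.63  -0.197  0.05 ]
white [ 0.632  -0.1531  0.046 ]
puck [ 0.6239 -0.3046  0.038 ]
boxBL [ 0.6919 -0.1394  0.045 ]
boxFR [ 0.5197 -0.2537  0.045 ]
redhead [ 0.4367 -0.1386  0.018 ]
redtail [ 0.4072 -0.0083  0.018 ]
redb [ 0.4266 -0.0825  0.02  ]
red [219  64]
[422.8 -73.4] [ 34.9 130.9] 12.906294822692871
[ 0.4244 -0.0812] 102.7 -0.057508881490028696 0.0734146197291119
green [ 55 194]
[540.5 303.3] [ 33.2 128.9] 82.22354888916016
[0.532  0.3041] 172.5 -0.07301052460642499 0.05586370066746292
```

View pics/c2.png

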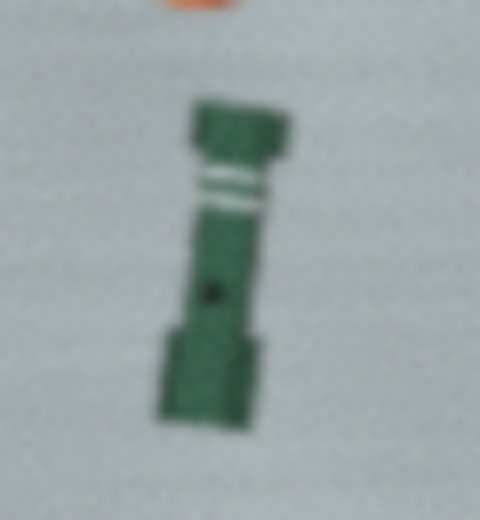

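Green torch: the head is at the lower end and the tail faces the back, with a world yaw of about -7.5°. The station origin is about (.6305, .0173) with yaw -1.05°. I'll go to the dial now.

arm_command --pt "0.49 -0.108 0 -4.3 50" --pt "0.49 -0.108 0 -4.3 50" --pt "0.49 -0.108 0 -4.3 50" --pt "0.49 -0.108 0 -4.3 50" --pt "0.49 -0.108 0 -4.3 50" --pt "0.49 -0.108 0 -4.3 50" --pt "0.49 -0.108 0 -4.3 50" --pt "0.49 -0.108 0 -4.3 50"

```text
t: 2.6
ee_pos: [0.5498, -0.2573, 0.3028]
ee_rot: [[0.875, 0.484, 0.0], [0.484, -0.875, -0.0], [0.0, 0.0, -1.0]]
ft_force: [0.4, -0.5, 0.0]
opening: 0.0472
grip_force: 0.0
```

arm_command --pt "0.0 0 0 0 50" --pt "0 0 0 0 50"

```text
t: 2.8
ee_pos: [0.5488, -0.2583, 0.3022]
ee_rot: [[0.874, 0.485, -0.001], [0.485, -0.874, 0.0], [-0.001, -0.001, -1.0]]
ft_force: [-0.3, 0.3, 0.3]
opening: 0.0468
grip_force: 0.0
```

```bash
cat >> h.py <<'E'
def go(x,y,z,yaw=None):
    o=bot.get_obs(); R=np.array(o['ee_rot']); d=R.T@(np.array([x,y,z])-o['ee_pos']); y0=np.degrees(np.arctan2(R[1,0],R[0,0]))
    print('t',o['t'],'pos',np.round(o['ee_pos'],4),'yaw',round(y0,1),'-> d',d.round(4),'turn',None if yaw is None else round(y0-yaw,1),'q6',round(o['qpos'][5],1))
E
python3 - <<'E'
from h import *
go(.63,-.197,.153,28.95)
im=snap('top','top1'); snap('side','side1')
for n in('top','side'): print(find('torch0',n,4))
E
```

```text
t 2.8 pos [ 0.5488 -0.2583  0.3022] yaw 29.0 -> d [ 0.1009 -0.0141  0.1491] turn 0.1 q6 32.3
[(0.86, array([0.5332, 0.2971, 0.0331])), (0.69, array([ 0.4262, -0.0805,  0.0284])), (0.26, array([0.6087, 0.4284, 0.0974]))]
[(0.84, array([ 0.4161, -0.0616,  0.0245])), (0.73, array([0.5264, 0.3123, 0.0284]))]
```

arm_command --pt "0.05 -0.007 0.02 0 50" --pt "0.101 -0.014 0.04 0 50" --pt "0.101 -0.014 0.08 0 50" --pt "0.101 -0.014 0.115 0 50" --pt "0.101 -0.014 0.135 0 50" --pt "0.101 -0.014 0.149 0 50" --pt "0.101 -0.014 0.149 0 50"

```text
t: 3.7
ee_pos: [0.6294, -0.1985, 0.1526]
ee_rot: [[0.876, 0.483, -0.001], [0.483, -0.876, 0.0], [-0.001, -0.001, -1.0]]
ft_force: [-0.8, 1.0, 0.6]
opening: 0.0468
grip_force: 0.0
```

```bash
python3 - <<'E'
from h import *
go(.63,-.197,.153,28.95)
a=cv2.imread('pics/top1.png'); b=cv2.imread('pics/side1.png')
cv2.imwrite('pics/b1.png',cv2.resize(np.hstack([a,b]),None,fx=.71,fy=.71,interpolation=cv2.INTER_AREA))
E
```

```text
t 3.7 pos [ 0.6294 -0.1985  0.1526] yaw 28.9 -> d [ 0.0012 -0.0011 -0.0004] turn -0.1 q6 40.5
```

View pics/b1.png

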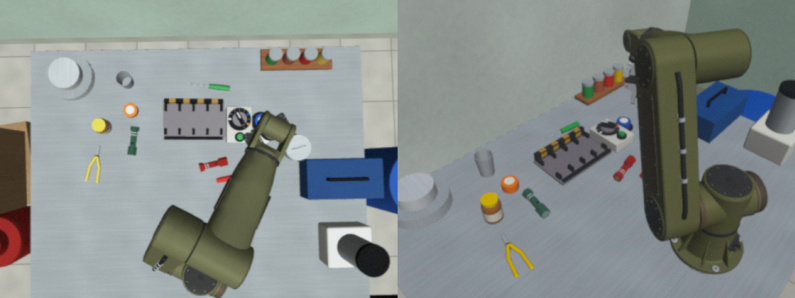

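With the arm elsewhere, the area it hid before is clear, so there are only two torches. Now I'll grip the dial.

arm_command --pt "0.001 -0.001 0 0 0" --pt "0.001 -0.001 0 0 0" --pt "0.001 -0.001 0 0 0" --pt "0.001 -0.001 0 0 0" --pt "0.001 -0.001 0 0 0" --newtons 20

```text
t: 4.2
ee_pos: [0.6306, -0.1966, 0.1543]
ee_rot: [[0.875, 0.484, 0.001], [0.484, -0.875, -0.001], [0.001, 0.001, -1.0]]
ft_force: [-0.5, -0.9, 3.2]
opening: 0.0174
grip_force: 20.0
```

Gripped at 17.4 mm opening. Now I'll turn it back 60° counter-clockwise.

arm_command --pt "0 0 0 -8 0" --pt "0 0 0 -16 0" --pt "0 0 0 -24 0" --pt "0 0 0 -32 0" --pt "0 0 0 -40 0" --pt "0 0 0 -48 0" --pt "0 0 0 -56 0" --pt "0 0 0 -60 0"

```text
t: 5.0
ee_pos: [0.6315, -0.1972, 0.1544]
ee_rot: [[0.014, 1.0, 0.005], [1.0, -0.014, -0.002], [-0.002, 0.005, -1.0]]
ft_force: [11.5, -6.2, -3.6]
opening: 0.0178
grip_force: 20.0
```

arm_command --pt "0 0 0 0 0" --pt "0 0 0 0 50" --pt "0 0 0 0 50" --pt "0 0 -0.05 0 50" --pt "0 0 -0.1 0 50" --pt "0 0 -0.1 0 50"

```text
t: 5.6
ee_pos: [0.6317, -0.1968, 0.2614]
ee_rot: [[0.019, 1.0, 0.01], [1.0, -0.019, -0.004], [-0.003, 0.01, -1.0]]
ft_force: [-0.4, -0.3, -0.4]
opening: 0.0466
grip_force: 0.0
```

```bash
python3 - <<'E'
from h import *
go(.4244,-.0745,.2,103)
E
```

```text
t 5.6 pos [ 0.6317 -0.1968  0.2614] yaw 88.9 -> d [ 0.1186 -0.2102  0.0588] turn -14.1 q6 -19.4
```

arm_command --pt "0.05 0 0 0 50" --pt "0.1 -0.04 0 0 50" --pt "0.13 -0.09 0 0 50" --pt "0.13 -0.13 0 -4 50" --pt "0.13 -0.17 0 -9 50" --pt "0.133 -0.2 0 -14 50" --pt "0.133 -0.208 0 -14 50" --pt "0.133 -0.208 0 -14 50"

```text
t: 6.4
ee_pos: [0.4247, -0.0596, 0.254]
ee_rot: [[-0.222, 0.975, 0.001], [0.975, 0.222, -0.0], [-0.0, 0.001, -1.0]]
ft_force: [0.2, 0.2, 0.0]
opening: 0.047
grip_force: 0.0
```

```bash
python3 - <<'E'
from h import *
im=snap('top','top2'); 
cv2.imwrite('pics/c3.png',cv2.resize(im[125:275,220:400,::-1],None,fx=4,fy=4,interpolation=cv2.INTER_CUBIC))
go(.4203,-.0637,.102,102.8)
E
```

```text
t 6.45 pos [ 0.4255 -0.0597  0.2539] yaw 102.8 -> d [-0.0027 -0.006   0.1519] turn 0.0 q6 -25.7
```

View pics/c3.png

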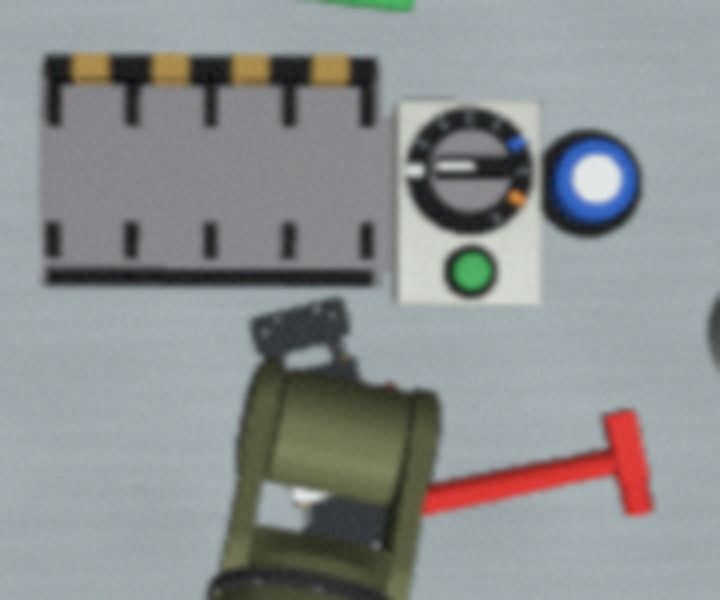

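The dial is at off: the white line points to the white tick at (415,170). Descending on the red torch.

arm_command --pt "-0.003 -0.006 0.04 0 50" --pt "-0.003 -0.006 0.08 0 50" --pt "-0.003 -0.006 0.12 0 50" --pt "-0.003 -0.006 0.142 0 50" --pt "-0.003 -0.006 0.152 0 50" --pt "-0.003 -0.006 0.152 0 0" --pt "-0.003 -0.006 0.152 0 0" --pt "-0.003 -0.006 0.152 0 0" --newtons 40

```text
t: 7.25
ee_pos: [0.4206, -0.064, 0.1028]
ee_rot: [[-0.223, 0.975, 0.002], [0.975, 0.223, -0.0], [-0.001, 0.002, -1.0]]
ft_force: [0.6, -0.7, -0.9]
opening: 0.0273
grip_force: 40.0
```

arm_command --pt "0 0 0 0 0" --pt "0 0 0 0 0" --pt "0 0 0 0 0"

```text
t: 7.55
ee_pos: [0.4205, -0.064, 0.1025]
ee_rot: [[-0.224, 0.975, 0.003], [0.975, 0.224, -0.001], [-0.001, 0.002, -1.0]]
ft_force: [2.5, -0.2, 7.1]
opening: 0.0277
grip_force: 4.0
```

arm_command --pt "0 0 0 0 0" --pt "0 0 0 0 0" --pt "0 0 0 0 0" --pt "0 0 0 0 0" --newtons 40

```text
t: 7.95
ee_pos: [0.4205, -0.064, 0.1025]
ee_rot: [[-0.224, 0.975, 0.002], [0.975, 0.224, -0.0], [-0.001, 0.002, -1.0]]
ft_force: [3.2, 0.7, 7.0]
opening: 0.0268
grip_force: 40.0
```

arm_command --pt "0 0 -0.03 0 0" --pt "0 0 -0.07 0 0" --pt "0 0 -0.1 0 0" --pt "0 0.03 -0.11 8 0" --pt "0 0.06 -0.11 16 0" --pt "0 0.09 -0.11 24 0" --pt "0 0.12 -0.11 32 0" --pt "0 0.15 -0.11 40 0"

```text
t: 8.75
ee_pos: [0.5668, -0.0299, 0.2114]
ee_rot: [[0.46, 0.888, -0.001], [0.888, -0.46, 0.0], [-0.0, -0.001, -1.0]]
ft_force: [0.4, -0.5, -1.4]
opening: 0.0272
grip_force: 40.0
```

```bash
python3 - <<'E'
from h import *
go(.6424,-.0159,.212,-1.05)
print(bot.get_obs()['grip_force'],bot.get_obs()['opening'])
E
```

```text
t 8.75 pos [ 0.5668 -0.0299  0.2114] yaw 62.6 -> d [ 0.0472  0.0607 -0.0007] turn 63.6 q6 20.7
39.992879033088684 0.027177739541114174
```

arm_command --pt "0.01 0.012 0 8 0" --pt "0.02 0.024 0 16 0" --pt "0.03 0.036 0 24 0" --pt "0.04 0.048 0 32 0" --pt "0.047 0.06 0 40 0" --pt "0.047 0.06 0 48 0" --pt "0.047 0.06 0 56 0" --pt "0.047 0.06 0 63.6 0"

```text
t: 9.55
ee_pos: [0.6405, -0.0157, 0.2112]
ee_rot: [[1.0, -0.017, -0.001], [-0.017, -1.0, 0.0], [-0.001, -0.0, -1.0]]
ft_force: [0.0, -0.1, -1.2]
opening: 0.0272
grip_force: 40.0
```

arm_command --pt "0 0 0 0 0" --pt "0 0 0 0 0"

```text
t: 9.75
ee_pos: [0.6406, -0.0158, 0.2115]
ee_rot: [[1.0, -0.008, -0.001], [-0.008, -1.0, 0.0], [-0.001, -0.0, -1.0]]
ft_force: [0.3, -0.7, -1.7]
opening: 0.0273
grip_force: 40.0
```

```bash
python3 - <<'E'
from h import *
go(.6424,-.0159,.113,-1.05)
print(bot.get_obs()['grip_force'],bot.get_obs()['opening'])
t=snap('top');s=snap('side'); print(find('torch3_tail','side'),find('torch3','side'),find('torch3_tail','top'))
o=bot.get_obs();p=o['ee_pos']
for q in (-77.5,57.5): print(proj('side',(p[0]+q/1000,p[1],p[2]-.084)),proj('top',(p[0]+q/1000,p[1],p[2]-.084)))
a=cv2.resize(t[130:230,230:330],(395,395),interpolation=cv2.INTER_CUBIC);x,y=proj('side',(p[0],p[1],p[2]-.084)).astype(int)
print(x,y);b=cv2.resize(s[y-50:y+50,x-50:x+50],(395,395),interpolation=cv2.INTER_CUBIC)
cv2.imwrite('pics/b2.png',np.hstack([a,b])[...,::-1])
E
```

```text
t 9.75 pos [ 0.6406 -0.0158  0.2115] yaw -0.4 -> d [0.0018 0.0001 0.0985] turn 0.6 q6 85.8
39.99635875225067 0.02727586094134182
[(0.87, array([ 0.5933, -0.0024,  0.1369]))] [(0.78, array([0.5237, 0.3112, 0.0303])), (0.71, array([ 0.5956, -0.0042,  0.1321]))] [(0.59, array([ 0.6155, -0.1402,  0.0392]))]
[272.887411   194.34274122] [282.77542691 186.81935889]
[240.59911197 174.48860758] [281.95559097 143.89932211]
253 182
```

View pics/b2.png

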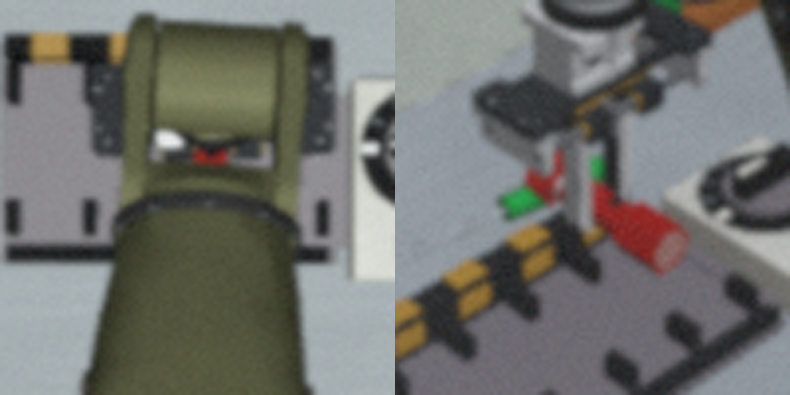

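Red is held level, lens forward near the bay and on the expected line. Lowering it into bay y = -33.

arm_command --pt "0.001 0 0.03 0.6 0" --pt "0.001 0 0.055 0.6 0" --pt "0.001 0 0.07 0.6 0" --pt "0.001 0 0.08 0.6 0" --pt "0.001 0 0.088 0.6 0" --pt "0.001 0 0.093 0.6 0" --pt "0.001 0 0.096 0.6 0" --pt "0.001 0 0.097 0.6 0"

```text
t: 10.8
ee_pos: [0.6419, -0.0158, 0.1149]
ee_rot: [[1.0, -0.022, 0.0], [-0.022, -1.0, -0.0], [0.0, 0.0, -1.0]]
ft_force: [0.1, 0.2, -1.5]
opening: 0.0268
grip_force: 40.0
```

arm_command --pt "0 0 0.001 0 0" --pt "0 0 0.002 0 0" --pt "0 0 0.002 0 0"

```text
t: 11.1
ee_pos: [0.6418, -0.0158, 0.1128]
ee_rot: [[1.0, -0.022, 0.0], [-0.022, -1.0, -0.0], [0.0, 0.0, -1.0]]
ft_force: [-0.2, -0.2, -1.5]
opening: 0.027
grip_force: 40.0
```

arm_command --pt "0 0 0.001 0 0" --pt "0 0 0.002 0 0" --pt "0 0 0.002 0 0"

```text
t: 11.4
ee_pos: [0.642, -0.0158, 0.1125]
ee_rot: [[1.0, -0.022, 0.001], [-0.022, -1.0, -0.0], [0.001, 0.0, -1.0]]
ft_force: [-9.2, 1.1, 15.4]
opening: 0.0273
grip_force: 40.0
```

Contact at 15 N. Now I'll release and back off.

arm_command --pt "0 0 -0.001 0 0" --pt "0 0 -0.001 0 45" --pt "0 0 -0.001 0 45" --pt "0 0 -0.001 0 45" --pt "0 0 -0.02 0 45" --pt "0 0 -0.06 0 45" --pt "0 0 -0.1 0 45" --pt "0 0 -0.13 0 45"

```text
t: 12.2
ee_pos: [0.642, -0.0158, 0.2432]
ee_rot: [[1.0, -0.022, 0.002], [-0.022, -1.0, -0.0], [0.002, 0.0, -1.0]]
ft_force: [0.4, -0.2, 0.5]
opening: 0.0425
grip_force: 0.0
```

arm_command --pt "-0.03 -0.04 0 0 60" --pt "-0.06 -0.09 0 4 60" --pt "-0.08 -0.14 0 6 60" --pt "-0.09 -0.19 0 6 60" --pt "-0.1 -0.24 0 6 60" --pt "-0.1 -0.24 0 6 60" --pt "-0.1 -0.24 0 6 60"

```text
t: 12.9
ee_pos: [0.5467, 0.2279, 0.2405]
ee_rot: [[0.992, -0.124, -0.0], [-0.124, -0.992, -0.0], [-0.0, 0.0, -1.0]]
ft_force: [0.3, -0.0, -0.8]
opening: 0.0564
grip_force: 0.0
```

```bash
python3 - <<'E'
from h import *
t=snap('top','top4');s=snap('side','side4'); print(find('torch3','top'),find('torch1','side'),find('torch1','top'))
a=cv2.resize(t[125:235,165:345],(790,480),interpolation=cv2.INTER_CUBIC)
cv2.imwrite('pics/b3.png',a[...,::-1]); go(.545,.302,.102,-7.5)
# predicted side-view green pose from top
c=np.array([.5385,.303]);d=np.array([np.cos(np.radians(-7.5)),np.sin(np.radians(-7.5))])
for q in (-.0675,.0675): print(proj('side',(*(c+d*q),.018)))
E
```

```text
[(0.73, array([ 0.6275, -0.0157,  0.0394]))] [(0.68, array([0.524 , 0.3111, 0.027 ])), (0.61, array([ 0.6175, -0.0017,  0.0377]))] [(0.73, array([ 0.6275, -0.0157,  0.0394]))]
t 13.15 pos [0.5477 0.2248 0.2406] yaw -7.4 -> d [-0.0126 -0.0762  0.1386] turn 0.1 q6 116.2
[209.75015475 300.61903851]
[182.3881594  269.84515127]
```

View pics/b3.png

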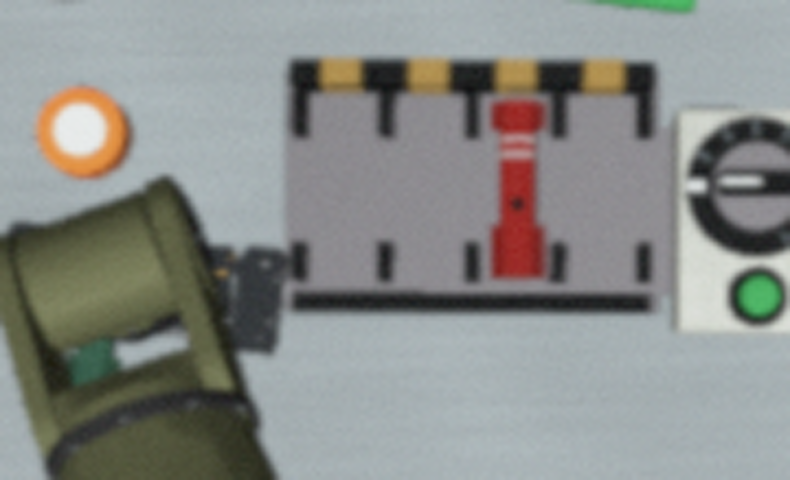

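Red lies in its bay with the tail at the contacts. I'll recheck the green torch's pose.

```bash
python3 - <<'E'
from h import *
f=lambda x,y: ray('top',160+(x+.5)/8-.5,165+(y+.5)/8-.5,.018)
T=f(243,104);H=f(204,424);c=(T+H)/2;d=(T-H);print(T,H,c,np.linalg.norm(d),np.degrees(np.arctan2(d[1],d[0])))
print(proj('side',T),proj('side',H))
for n in('side0','side4'):
    im=cv2.imread('pics/%s.png'%n)[255:320,165:225];h=cv2.cvtColor(im,cv2.COLOR_BGR2HSV);m=(h[...,0]>40)&(h[...,0]<95)&(h[...,1]>90);y,x=np.nonzero(m);print(n,len(x),x.mean()+165,y.mean()+255)
g=c+.010*d/np.linalg.norm(d);go(g[0],g[1],.102,np.degrees(np.arctan2(d[1],d[0])))
cv2.imwrite('pics/b4.png',cv2.resize(cv2.imread('pics/side4.png')[220:330,140:290],None,fx=5,fy=5))
E
```

```text
[0.60848883 0.29399948 0.018     ] [0.47437825 0.31183989 0.018     ] [0.54143354 0.30291968 0.018     ] 0.13529201181422718 -7.577429196077112
[181.73563437 269.22296091] [209.02535509 300.02459317]
side0 159 196.7987421383648 287.1635220125786
side4 147 196.1360544217687 286.48979591836735
t 13.15 pos [0.5477 0.2248 0.2406] yaw -7.4 -> d [-0.0062 -0.0766  0.1386] turn 0.2 q6 116.2
```

View pics/b4.png

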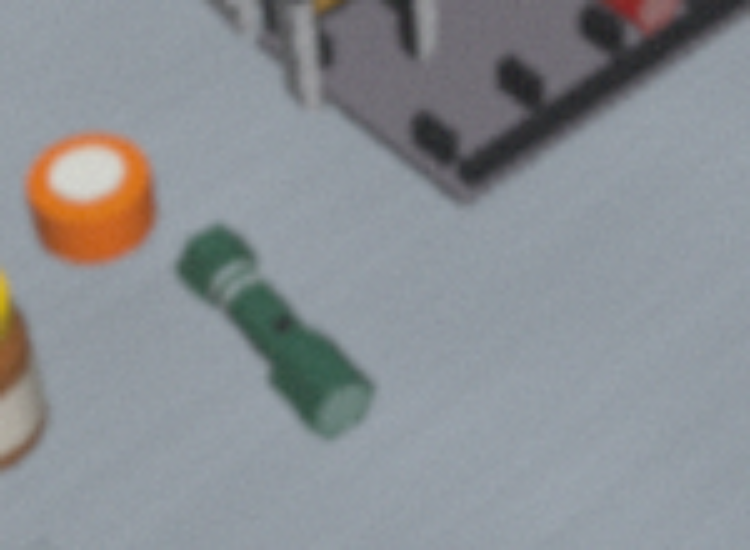

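Green has not moved. Grasping it.

arm_command --pt "-0.003 -0.04 0 0.2 60" --pt "-0.006 -0.077 0.01 0.2 60" --pt "-0.006 -0.077 0.05 0.2 60" --pt "-0.006 -0.077 0.09 0.2 50" --pt "-0.006 -0.077 0.12 0.2 50" --pt "-0.006 -0.077 0.134 0.2 50" --pt "-0.006 -0.077 0.138 0.2 50" --pt "-0.006 -0.077 0.138 0.2 50"

```text
t: 13.95
ee_pos: [0.5516, 0.3032, 0.1035]
ee_rot: [[0.991, -0.131, 0.001], [-0.131, -0.991, 0.0], [0.001, -0.001, -1.0]]
ft_force: [-0.6, 0.5, 0.5]
opening: 0.0469
grip_force: 0.0
```

arm_command --pt "0 0 0 0 0" --pt "0 0 0 0 0" --pt "0 0 0 0 0" --pt "0 0 0 0 0"

```text
t: 14.35
ee_pos: [0.5513, 0.3037, 0.1037]
ee_rot: [[0.992, -0.13, 0.001], [-0.13, -0.992, 0.001], [0.001, -0.001, -1.0]]
ft_force: [-1.7, -1.5, 6.2]
opening: 0.0272
grip_force: 40.0
```

arm_command --pt "0 0 -0.03 0 0" --pt "0 0 -0.07 0 0" --pt "0 0 -0.1 0 0" --pt "0 0 -0.11 0 0" --pt "0 0 -0.11 0 0"

```text
t: 14.85
ee_pos: [0.5511, 0.3036, 0.2134]
ee_rot: [[0.992, -0.13, 0.002], [-0.13, -0.992, 0.001], [0.002, -0.001, -1.0]]
ft_force: [-0.2, -0.1, -1.9]
opening: 0.0266
grip_force: 40.0
```

```bash
python3 - <<'E'
from h import *
# bay y=+33, grasp at torch +10
yaw=np.radians(-1.05);X=np.array([np.cos(yaw),np.sin(yaw)]);Y=np.array([-X[1],X[0]])
p=np.array([.6305,.0173])+X*.0125+Y*.033;print(p); go(p[0],p[1],.212,-1.05)
E
```

```text
[0.64360262 0.0500654 ]
t 14.85 pos [0.5511 0.3036 0.2134] yaw -7.5 -> d [0.1247 0.2394 0.0014] turn -6.4 q6 123.0
```

arm_command --pt "0.02 0.04 0 -1 0" --pt "0.04 0.08 0 -2 0" --pt "0.065 0.12 0 -4 0" --pt "0.085 0.16 0 -6.4 0" --pt "0.105 0.2 0 -6.4 0" --pt "0.124 0.239 0 -6.4 0" --pt "0.124 0.239 0 -6.4 0" --pt "0.124 0.239 0 -6.4 0"

```text
t: 15.65
ee_pos: [0.6424, 0.0497, 0.2102]
ee_rot: [[1.0, -0.02, -0.003], [-0.02, -1.0, 0.0], [-0.003, -0.0, -1.0]]
ft_force: [-0.2, -0.1, -1.5]
opening: 0.0269
grip_force: 40.0
```

```bash
python3 - <<'E'
from h import *
go(.6436,.0501,.1115,-1.05); print(bot.get_obs()['grip_force'])
E
```

```text
t 15.65 pos [0.6424 0.0497 0.2102] yaw -1.2 -> d [ 0.0015 -0.0004  0.0987] turn -0.1 q6 92.3
39.993175864219666
```

arm_command --pt "0.0 0 0.03 0 0" --pt "0.0 0 0.055 0 0" --pt "0.0 0 0.07 0 0" --pt "0 0 0.08 0 0" --pt "0 0 0.088 0 0" --pt "0 0 0.093 0 0" --pt "0 0 0.097 0 0" --pt "0 0 0.098 0 0"

```text
t: 16.45
ee_pos: [0.6429, 0.0505, 0.1147]
ee_rot: [[1.0, -0.019, 0.0], [-0.019, -1.0, 0.0], [0.0, -0.0, -1.0]]
ft_force: [0.1, -0.3, -1.2]
opening: 0.0272
grip_force: 40.0
```

arm_command --pt "0 0 0.001 0 0" --pt "0 0 0.001 0 0"

```text
t: 16.65
ee_pos: [0.6429, 0.0504, 0.114]
ee_rot: [[1.0, -0.019, 0.001], [-0.019, -1.0, 0.0], [0.001, -0.0, -1.0]]
ft_force: [0.3, -0.9, -1.2]
opening: 0.0272
grip_force: 40.0
```

arm_command --pt "0 0 0.001 0 0" --pt "0 0 0.002 0 0" --pt "0 0 0.002 0 0"

```text
t: 16.95
ee_pos: [0.643, 0.0504, 0.1137]
ee_rot: [[1.0, -0.019, 0.001], [-0.019, -1.0, -0.0], [0.001, 0.0, -1.0]]
ft_force: [-8.2, -2.1, 15.3]
opening: 0.0273
grip_force: 40.0
```

arm_command --pt "0 0 -0.001 0 0" --pt "0 0 -0.001 0 45" --pt "0 0 -0.001 0 45" --pt "0 0 -0.001 0 45" --pt "0 0 -0.02 0 45" --pt "0 0 -0.06 0 45" --pt "0 0 -0.1 0 45" --pt "0 0 -0.13 0 45"

```text
t: 17.75
ee_pos: [0.643, 0.0504, 0.2442]
ee_rot: [[1.0, -0.019, 0.002], [-0.019, -1.0, 0.0], [0.002, -0.0, -1.0]]
ft_force: [0.3, 0.4, 0.0]
opening: 0.0423
grip_force: 0.0
```

arm_command --pt "0 0.03 0 -8 50" --pt "0 0.06 0 -16 50" --pt "0 0.09 0 -24 50" --pt "0 0.12 0 -32 50" --pt "0 0.15 0 -40 50" --pt "0 0.18 0 -48 50" --pt "-0.005 0.21 0 -56 50" --pt "-0.007 0.243 0 -64 50"

```text
t: 18.55
ee_pos: [0.6309, -0.1934, 0.2415]
ee_rot: [[0.45, 0.893, -0.0], [0.893, -0.45, 0.0], [0.0, -0.0, -1.0]]
ft_force: [0.4, 0.4, 0.4]
opening: 0.0471
grip_force: 0.0
```

arm_command --pt "0 0 0 -8 50" --pt "0 0 0 -16 50" --pt "0 0 0 -24 50" --pt "0 0 0 -26 50" --pt "0 0 0 -26 50"

```text
t: 19.05
ee_pos: [0.6312, -0.1924, 0.2415]
ee_rot: [[0.018, 1.0, -0.0], [1.0, -0.018, 0.0], [0.0, -0.0, -1.0]]
ft_force: [-0.2, 0.4, 0.0]
opening: 0.047
grip_force: 0.0
```

```bash
python3 - <<'E'
from h import *
t=snap('top','top5'); cv2.imwrite('pics/c5.png',cv2.resize(t[125:275,150:370,::-1],None,fx=3.6,fy=3.6,interpolation=cv2.INTER_CUBIC))
go(.631,-.197,.153,88.95)
E
```

```text
t 19.1 pos [ 0.6313 -0.1924  0.2415] yaw 88.9 -> d [-0.0046 -0.0001  0.0885] turn -0.1 q6 -19.0
```

View pics/c5.png

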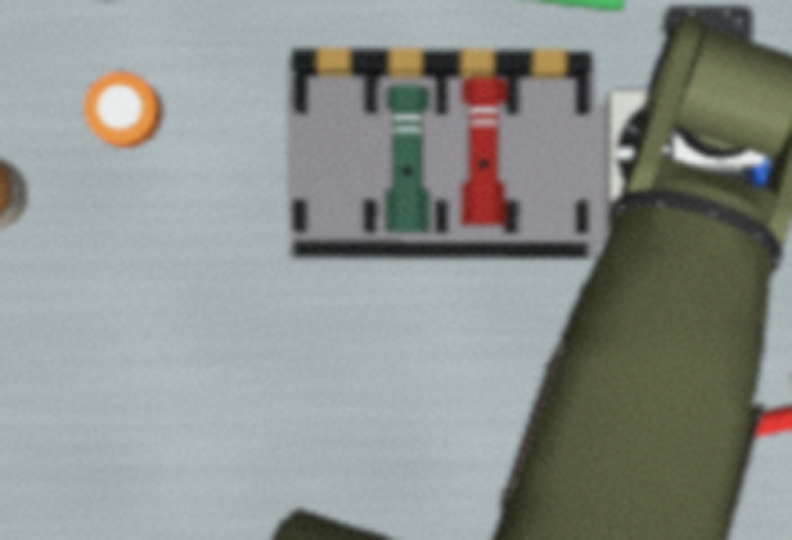

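Both torches are in bays, but red now sits about 6 mm further right and back than just after placing. It was probably the knock. I'll check its height and fit from the side.

```bash
python3 - <<'E'
from h import *
s=snap('side','side5')[...,::-1]
cv2.imwrite('pics/c6.png',cv2.resize(s[170:265,180:310],None,fx=6,fy=6,interpolation=cv2.INTER_CUBIC)); print(find('torch3','side',3),find('torch3','top',3))
E
```

```text
[(0.74, array([ 0.6265, -0.0073,  0.0397])), (0.56, array([0.618 , 0.0612, 0.0368])), (0.33, array([ 0.626 , -0.284 ,  0.0405]))] [(0.67, array([0.6255, 0.0456, 0.0384])), (0.61, array([ 0.6322, -0.0234,  0.0391]))]
```

View pics/c6.png

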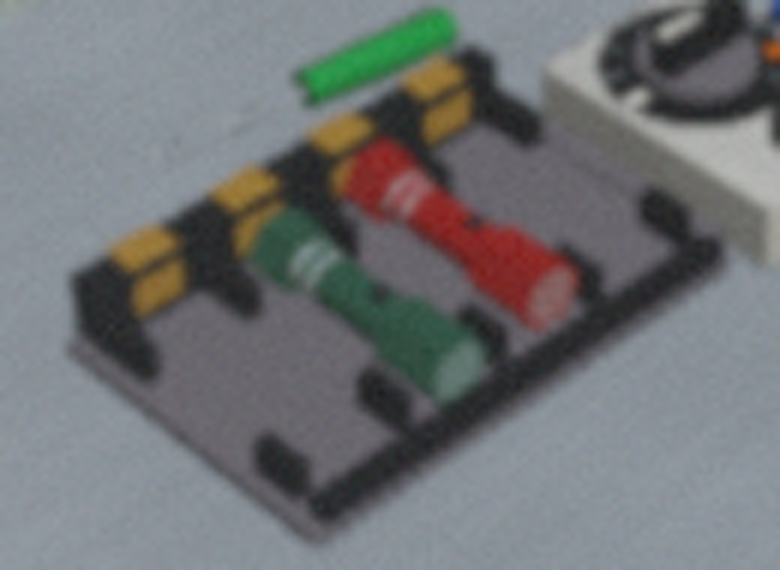

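Red is in its bay but against the right post. There is plenty of time, so I'll recentre it by gripping it gently at the bay's middle.

arm_command --pt "0.02 0 0 8 60" --pt "0.05 0 0 16 60" --pt "0.08 0 0 24 60" --pt "0.11 0.003 0 32 60" --pt "0.14 0.006 0 40 60" --pt "0.176 0.009 0 48 60" --pt "0.176 0.009 0 56 60" --pt "0.176 0.009 0 64 60"

```text
t: 20.05
ee_pos: [0.6436, -0.0154, 0.2416]
ee_rot: [[0.909, 0.417, -0.0], [0.417, -0.909, -0.0], [-0.0, 0.0, -1.0]]
ft_force: [0.3, -1.5, 0.7]
opening: 0.0564
grip_force: 0.0
```

arm_command --pt "0 0 0 8 60" --pt "0 0 0 16 60" --pt "0 0 0 24 60" --pt "0 0 0 26 60" --pt "0 0 0 26 60"

```text
t: 20.55
ee_pos: [0.6435, -0.0166, 0.2416]
ee_rot: [[1.0, -0.02, 0.0], [-0.02, -1.0, 0.0], [0.0, -0.0, -1.0]]
ft_force: [0.6, 0.6, 1.0]
opening: 0.0563
grip_force: 0.0
```

```bash
python3 - <<'E'
from h import *
go(.643,-.0159,.113,-1.05)
E
```

```text
t 20.55 pos [ 0.6435 -0.0166  0.2416] yaw -1.1 -> d [-0.0006 -0.0007  0.1286] turn -0.1 q6 86.4
```

arm_command --pt "0 -0.001 0.04 0 60" --pt "0 -0.001 0.08 0 60" --pt "0 -0.001 0.11 0 60" --pt "0 -0.001 0.122 0 60" --pt "0 -0.001 0.128 0 60" --pt "0 -0.001 0.128 0 60"

```text
t: 21.15
ee_pos: [0.6439, -0.0156, 0.1143]
ee_rot: [[1.0, -0.018, 0.001], [-0.018, -1.0, -0.0], [0.001, 0.0, -1.0]]
ft_force: [0.2, 0.3, -0.3]
opening: 0.0563
grip_force: 0.0
```

arm_command --pt "0 0 0 0 25" --pt "0 0 0 0 0" --pt "0 0 0 0 0" --pt "0 0 0 0 0" --pt "0 0 0 0 0" --newtons 20

```text
t: 21.65
ee_pos: [0.6438, -0.0158, 0.1143]
ee_rot: [[1.0, -0.019, 0.001], [-0.019, -1.0, -0.0], [0.001, 0.0, -1.0]]
ft_force: [-0.8, -2.3, 5.7]
opening: 0.0272
grip_force: 20.0
```

arm_command --pt "-0.002 0 0 0 0" --pt "-0.003 0 0 0 0" --pt "-0.003 0 0 0 0" --pt "-0.003 0 0 0 20" --pt "-0.003 0 0 0 45" --pt "-0.003 0 0 0 45" --pt "-0.003 0 0 0 45" --pt "-0.003 0 -0.02 0 45"

```text
t: 22.45
ee_pos: [0.6393, -0.0154, 0.131]
ee_rot: [[1.0, -0.019, -0.005], [-0.019, -1.0, 0.001], [-0.005, -0.0, -1.0]]
ft_force: [0.2, 0.4, 0.1]
opening: 0.0419
grip_force: 0.0
```

arm_command --pt "0 0 -0.04 0 45" --pt "0 0 -0.08 0 45" --pt "0 0 -0.11 0 45" --pt "0 0.03 -0.11 -8 50" --pt "0 0.06 -0.11 -16 50" --pt "0 0.1 -0.11 -24 50" --pt "-0.005 0.14 -0.11 -32 50" --pt "-0.008 0.18 -0.11 -40 50"

```text
t: 23.25
ee_pos: [0.6286, -0.1967, 0.2433]
ee_rot: [[0.774, 0.633, -0.001], [0.633, -0.774, 0.0], [-0.0, -0.001, -1.0]]
ft_force: [-0.1, 0.3, 0.5]
opening: 0.047
grip_force: 0.0
```

arm_command --pt "0 0 0 -8 50" --pt "0 0 0 -16 50" --pt "0 0 0 -24 50" --pt "0 0 0 -32 50" --pt "0 0 0 -40 50" --pt "0 0 0 -48 50" --pt "0 0 0 -50 50" --pt "0 0 0 -50 50"

```text
t: 24.05
ee_pos: [0.629, -0.1953, 0.2433]
ee_rot: [[0.018, 1.0, -0.001], [1.0, -0.018, 0.0], [0.0, -0.001, -1.0]]
ft_force: [-0.3, 0.1, 0.4]
opening: 0.0473
grip_force: 0.0
```

```bash
python3 - <<'E'
from h import *
t=snap('top','top6');s=snap('side')
a=t[130:205,205:335];b=s[170:265,180:310]
cv2.imwrite('pics/c7.png',cv2.resize(np.vstack([a,b])[...,::-1],None,fx=3.5,fy=3.5,interpolation=cv2.INTER_CUBIC))
go(.631,-.197,.153,88.95)
E
```

```text
t 24.15 pos [ 0.6291 -0.1953  0.2434] yaw 88.8 -> d [-0.0017  0.002   0.0904] turn -0.1 q6 -19.3
```

View pics/c7.png

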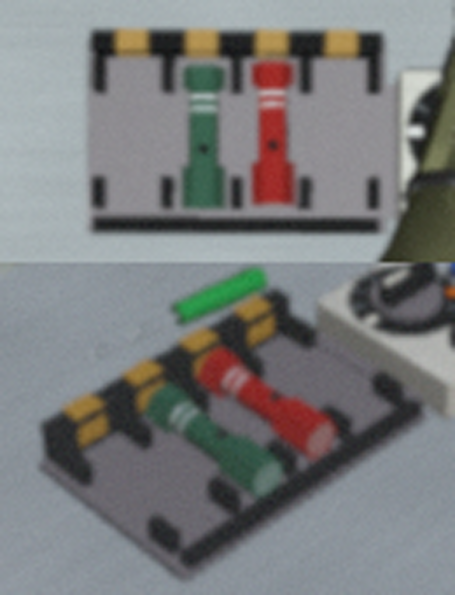

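Both are centred in their bays now. Next is the dial.

arm_command --pt "-0.002 0.002 0.04 0 50" --pt "-0.002 0.002 0.07 0 50" --pt "-0.002 0.002 0.083 0 50" --pt "-0.002 0.002 0.09 0 50" --pt "-0.002 0.002 0.09 0 0" --pt "-0.002 0.002 0.09 0 0" --pt "-0.002 0.002 0.09 0 0" --pt "-0.002 0.002 0.09 0 0" --newtons 20

```text
t: 24.95
ee_pos: [0.6315, -0.1975, 0.1547]
ee_rot: [[0.019, 1.0, 0.002], [1.0, -0.019, -0.001], [-0.001, 0.002, -1.0]]
ft_force: [12.3, -0.5, 4.5]
opening: 0.0182
grip_force: 6.8
```

arm_command --pt "0 0 0 8 0" --pt "0 0 0 16 0" --pt "0 0 0 24 0" --pt "0 0 0 32 0" --pt "0 0 0 40 0" --pt "0 0 0 48 0" --pt "0 0 0 56 0" --pt "0 0 0 64 0"

```text
t: 25.75
ee_pos: [0.6309, -0.1968, 0.1547]
ee_rot: [[0.909, 0.417, -0.001], [0.417, -0.909, 0.001], [-0.0, -0.001, -1.0]]
ft_force: [-9.4, 7.5, 9.8]
opening: 0.0178
grip_force: 20.0
```

arm_command --pt "0 0 0 8 0" --pt "0 0 0 16 0" --pt "0 0 0 24 0" --pt "0 0 0 32 0" --pt "0 0 0 40 0" --pt "0 0 0 48 0" --pt "0 0 0 56 0" --pt "0 0 0 64 0"

```text
t: 26.55
ee_pos: [0.6311, -0.1954, 0.1547]
ee_rot: [[0.773, -0.634, -0.001], [-0.634, -0.773, 0.003], [-0.003, -0.002, -1.0]]
ft_force: [-5.6, 15.5, 10.0]
opening: 0.0178
grip_force: 20.0
```

```bash
python3 - <<'E'
from h import *
go(.631,-.197,.154,-61.05); o=bot.get_obs(); print(o['ft_force'],o['wrist_torque'],o['opening'],o['grip_force'])
E
```

```text
t 26.55 pos [ 0.6311 -0.1954  0.1547] yaw -39.4 -> d [0.0009 0.0013 0.0007] turn 21.7 q6 108.9
[-5.61605977 15.47928621  9.96531662] [3.03541657 1.22392217 0.1084715 ] 0.01777973870064533 20.007088780403137
```

arm_command --pt "0.0 0 0 8 0" --pt "0 0 0 16 0" --pt "0 0 0 22 0" --pt "0 0 0 22 0" --pt "0 0 0 22 0"

```text
t: 27.05
ee_pos: [0.6315, -0.1951, 0.1547]
ee_rot: [[0.484, -0.875, 0.0], [-0.875, -0.484, 0.003], [-0.003, -0.002, -1.0]]
ft_force: [-3.4, 16.4, 8.2]
opening: 0.0179
grip_force: 20.0
```

arm_command --pt "0 0 0 0 50" --pt "0 0 0 0 50" --pt "0 0 0 0 50" --pt "0 0 -0.04 0 50" --pt "0 0 -0.08 0 0" --pt "0 0 -0.08 -8 0" --pt "0 0 -0.08 -16 0" --pt "0 0 -0.08 -24 0"

```text
t: 27.85
ee_pos: [0.6311, -0.1977, 0.2339]
ee_rot: [[0.801, -0.599, 0.0], [-0.599, -0.801, -0.0], [0.0, -0.0, -1.0]]
ft_force: [0.6, 0.2, -0.3]
opening: 0.0183
grip_force: 0.0
```

```bash
python3 - <<'E'
from h import *
go(.547,-.1966,.2)
E
```

```text
t 27.85 pos [ 0.6311 -0.1977  0.2339] yaw -36.8 -> d [-0.068   0.0495  0.0339] turn None q6 106.2
```

arm_command --pt "-0.03 0.02 0 0 0" --pt "-0.06 0.04 0 -4 0" --pt "-0.09 0.06 0 -10 0" --pt "-0.12 0.085 0 -16 0" --pt "-0.145 0.105 0 -20 0" --pt "-0.145 0.105 0 -20 0" --pt "-0.145 0.105 0 -20 0"

```text
t: 28.55
ee_pos: [0.4523, -0.1941, 0.2343]
ee_rot: [[0.955, -0.295, 0.001], [-0.295, -0.955, -0.001], [0.001, 0.0, -1.0]]
ft_force: [1.1, -1.1, 0.0]
opening: 0.0004
grip_force: 0.0
```

```bash
python3 - <<'E'
from h import *
t=snap('top','top7'); cv2.imwrite('pics/c8.png',cv2.resize(t[130:215,225:385,::-1],None,fx=4.8,fy=4.8,interpolation=cv2.INTER_CUBIC))
snap('side','side7');print(find('start','top'))
go(.547,-.197,.2)
E
```

```text
[(0.55, array([ 0.5471, -0.1974,  0.0671]))]
t 28.7 pos [ 0.4529 -0.1939  0.2336] yaw -17.1 -> d [ 0.0908 -0.0247  0.0337] turn None q6 79.7
```

View pics/c8.png

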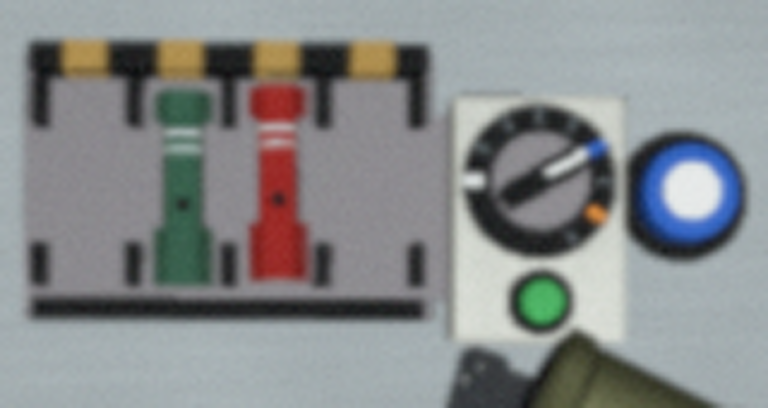

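The dial's white line points at the blue tick (597,148), and both torches are in place. Now the button.

arm_command --pt "0.045 -0.012 0 0 0" --pt "0.09 -0.024 0 0 0" --pt "0.09 -0.024 0.03 0 0" --pt "0.09 -0.024 0.055 0 0" --pt "0.09 -0.024 0.06 0 0" --pt "0.09 -0.024 0.065 0 0" --pt "0.09 -0.024 0.068 0 0" --pt "0.09 -0.024 0.068 0 0"

```text
t: 29.5
ee_pos: [0.5455, -0.1974, 0.1664]
ee_rot: [[0.956, -0.294, 0.001], [-0.294, -0.956, -0.0], [0.001, 0.0, -1.0]]
ft_force: [-0.7, -0.5, 0.0]
opening: 0.0004
grip_force: 0.0
```

arm_command --pt "0 0 0.002 0 0" --pt "0 0 0.004 0 0" --pt "0 0 0.006 0 0" --pt "0 0 0.008 0 0" --pt "0 0 0.008 0 0"

```text
t: 30.0
ee_pos: [0.5456, -0.1974, 0.1584]
ee_rot: [[0.956, -0.294, 0.001], [-0.294, -0.956, -0.001], [0.001, 0.0, -1.0]]
ft_force: [0.7, -0.7, 8.2]
opening: 0.0005
grip_force: 3.8
```

arm_command --pt "0 0 0.001 0 0" --pt "0 0 0.001 0 0" --pt "0 0 0.001 0 0"

```text
t: 30.3
ee_pos: [0.5456, -0.1975, 0.1582]
ee_rot: [[0.956, -0.294, 0.002], [-0.294, -0.956, -0.001], [0.002, 0.0, -1.0]]
ft_force: [-5.3, 0.7, 17.0]
opening: 0.0006
grip_force: 8.4
```

The button is at its stop: force rose from 8 to 17 N with only 0.2 mm of travel. Letting go and retreating.

arm_command --pt "0 0 -0.02 0 0" --pt "0 0 -0.06 0 0" --pt "0 0 -0.1 0 0" --pt "-0.04 0.01 -0.1 0 0" --pt "-0.08 0.02 -0.1 0 0" --pt "-0.12 0.03 -0.1 0 0" --pt "-0.12 0.03 -0.1 0 0" --pt "-0.12 0.03 -0.1 0 0"

```text
t: 31.1
ee_pos: [0.4216, -0.1908, 0.257]
ee_rot: [[0.956, -0.294, 0.001], [-0.294, -0.956, -0.0], [0.001, 0.0, -1.0]]
ft_force: [0.7, -0.1, 0.6]
opening: 0.0004
grip_force: 0.0
```

```bash
python3 - <<'E'
from h import *
t=snap('top','top8'); a=cv2.imread('pics/top7.png')[...,::-1]
for n,(x0,y0,x1,y1) in dict(bays=(228,132,318,200),dial=(320,148,352,184)).items(): print(n,np.abs(t[y0:y1,x0:x1].astype(int)-a[y0:y1,x0:x1]).max(2).mean().round(1), (np.abs(t[y0:y1,x0:x1].astype(int)-a[y0:y1,x0:x1]).max(2)>40).sum())
print(find('torch1','top',3))
E
```

```text
bays 2.8 0
dial 2.9 0
[(0.79, array([0.6229, 0.0469, 0.0397])), (0.74, array([ 0.6285, -0.0179,  0.0382]))]
```

Nothing has changed in the bays or at the dial, so I'm handing in.

```bash
python3 -c "
from cell import bot
print(bot.job_done())"
```

```text
the job is handed in; nothing more can be done
None
```

The job is handed in, with no verdict returned: I turned the dial to off, laid the red and green torches (the only two) in their own bays tails back, set the dial to blue (click 5), then pressed the start button fully and let go.

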